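Set and lock the lot number on a medal numbering head

TASK

Roll the three dotted drums of the numbering head so that the faces on top show 4, 2 and 5 dots from left to right as seen from the robot, each clicked home. Then lock the head: with the screwdriver from the wooden stand, press the slotted lock screw down and, keeping it pressed, turn it a quarter turn clockwise until it stops, let it spring up, and put the screwdriver back upright in its stand. Leave the other things on the table where they are.

Things in the scene. Friction and masses are not known exactly. Their poses are not given: they have to be found in the camera images.
- head: grey numbering head, fixed: base plate 150 x 300 x 12 mm, three drums in a row along y, centred at y = +60 (left), 0, -60 mm (right), between two cheeks 98 mm high at y = +-98 mm; at its right end (y = -145 mm) a square block with the lock screw. Origin on the table under the middle drum's centre; x square to the row (away from the robot at yaw 0), y to the left, z up.
- left_drum (a joint): turn of the left drum (as seen from the robot), rad; it rolls without end. At 0 the face with 1 dot is on top, at 1.047 (60 deg) 2 dots, and so on to 6. Grows as the drum's top moves toward the head's +x. A sprung detent clicks it to the nearest face: up to about 8 N at a ridge rolls it, and once a ridge is past the very top it snaps on to the next face. Wanted: 4 dots on top.
- middle_drum (a joint): turn of the middle drum (as seen from the robot), rad; it rolls without end. At 0 the face with 1 dot is on top, at 1.047 (60 deg) 2 dots, and so on to 6. Grows as the drum's top moves toward the head's +x. A sprung detent clicks it to the nearest face: up to about 8 N at a ridge rolls it, and once a ridge is past the very top it snaps on to the next face. Wanted: 2 dots on top.
- right_drum (a joint): turn of the right drum (as seen from the robot), rad; it rolls without end. At 0 the face with 1 dot is on top, at 1.047 (60 deg) 2 dots, and so on to 6. Grows as the drum's top moves toward the head's +x. A sprung detent clicks it to the nearest face: up to about 8 N at a ridge rolls it, and once a ridge is past the very top it snaps on to the next face. Wanted: 5 dots on top.
- lock_mouth (a point): centre of the mouth of the lock-screw hole, on top of the square block (70 x 70 mm), 60 mm above the table; axes as the head's. Hole 31 mm wide; in it sits the steel lock screw, 28 mm. The ridges beside its slot end 3 mm below the mouth; the slot, right across it, is 7 mm wide and 6 mm deep (floor 9 mm below the mouth when the screw is up).
- lock_screw (a joint): turn of the lock screw, rad, clockwise seen from above: 0 to 0.2 unlocked, stop at 1.6. At 0 its slot runs along the head's x. A pin blocks it beyond about 0.2 unless pressed down 5 mm or more; beyond 1.35 it is locked and stays so when let up. Turning takes 0.05 to 0.1 N m. A blade not in line with the slot rides on the ridges, 6 mm higher.
- lock_seat: sprung carrier of the lock screw, with the screw; origin on the screw's axis, 15 mm below the mouth (45 mm above the table) when up, 23 mm below at the bottom stop. Pressing it takes 4 N to start, 8 N at 4 mm, 12 N at the stop, 8 mm down.
- stand: wooden screwdriver stand, fixed to the table, 85 x 85 mm, 80 mm high; origin on the table under its centre.
- stand_mouth (a point): centre of the mouth of the stand's hole, on its top face 80 mm above the table. The upright square hole is 29 mm wide and 30 mm deep, open below.
- driver: the screwdriver, 150 mm long, 0.22 kg, upright in the stand, handle resting on the stand's top. Origin at the blade's end, z up to the handle, x along the blade's width. Blade 20 mm wide (x), 4 mm thick (y); shank 14 mm thick, up to 70 mm; square black handle 34 x 34 mm, from 70 to 150 mm, its sides square to the blade's x and y.
- driver_grip (a point): point on the screwdriver's axis to grip it at, 130 mm above the blade's end, 20 mm below the handle's top.
- medal_a: round steel medal blank, 68 mm across, 8 mm thick, on the table behind the head: leave alone. Origin under its centre.
- medal_b: second medal blank, the same, behind the head: leave alone.
- brush: brush lying on the table to the right of the head: leave alone.
- mallet: hammer lying beyond the stand, to the left: leave alone.
- wax_can: metal can, 72 mm wide, 110 mm high, to the right: leave alone.
- file: flat steel file with a round wooden handle, lying to the right, nearer the robot: leave alone.
- left_code_face (a point): centre of the left drum's face with 4 dots, 30 mm from the axle; turns with the drum. Drum: hexagonal, aluminium, 44 mm wide, 60 mm across flats, level axle 68 mm above the table. At each of its six corners (half-way between faces) a ridge 8 mm thick, 44 mm wide stands out radially to 52 mm from the axle, for a fingertip to push. Axes turn with the drum.
- left_index (a point): fixed point 30 mm straight above the left drum's axle: where the centre of the face on top is when clicked home.
- middle_code_face (a point): centre of the middle drum's face with 2 dots, 30 mm from the axle; turns with the drum. Drum: hexagonal, aluminium, 44 mm wide, 60 mm across flats, level axle 68 mm above the table. At each of its six corners (half-way between faces) a ridge 8 mm thick, 44 mm wide stands out radially to 52 mm from the axle, for a fingertip to push. Axes turn with the drum.
- middle_index (a point): fixed point 30 mm straight above the middle drum's axle: where the centre of the face on top is when clicked home.
- right_code_face (a point): centre of the right drum's face with 5 dots, 30 mm from the axle; turns with the drum. Drum: hexagonal, aluminium, 44 mm wide, 60 mm across flats, level axle 68 mm above the table. At each of its six corners (half-way between faces) a ridge 8 mm thick, 44 mm wide stands out radially to 52 mm from the axle, for a fingertip to push. Axes turn with the drum.
- right_index (a point): fixed point 30 mm straight above the right drum's axle: where the centre of the face on top is when clicked home.
Things that resemble listed ones, but are neither listed nor needed, are in the scene too. Of the things like the driver, leave any that is red; of the rest the smaller one is meant. Of the things that look like the stand, take the one that is farthest to the robot's right at the start.

How it is judged:
By the outcome, as a careful person would: the job done as asked, in the order asked, and still so for the second after the job is handed in, with the robot touching nothing.
It also fails if it takes over 72 s, if anything falls off the work surface, if the arm or the gripper's body presses on something with over 40 N, if the wrist force passes 120 N, or if a joint passes its speed limit or range.

ROBOT

A 7-joint arm with a two-finger parallel gripper is mounted at the origin on the work surface. World frame = base frame: x ahead of the robot, y to its left, z up, the work surface at z = 0. Lengths are in m, angles in rad, forces in N, time in s.
With the tool pointing down it reaches from about 0.35 to 0.9 m from the base axis. Payload 8.1 kg.
Tool frame: the origin (TCP) lies at the very end of the fingers, on their centre line; the grasp point (between the pads) lies grip_point_offset behind it (grip_point_offset is the distance from the TCP to the grasp point, in m); z points along the fingers, y is the direction in which the jaws open and shut (so a half turn about z gives the same grasp; the last joint's range is limited). The gripper opens to 92 mm and grips with 3 to 60 N. Pads are 19 mm wide; open, the fingers measure 130 mm over their backs; the gripper's body (75 mm by 190 mm) begins 47 mm behind the grasp point.
Start: joints at [-1.388, 0.434, 0.025, 1.573, -0.012, 1.134, -0.075], TCP at [0.176, 0.6, 0.227] pointing down, gripper open.
Joint ranges: [-2.62, 2.62], [-0.44, 2.09], [-1.27, 1.32], [0.08, 2.57], [-1.32, 4.46], [0.12, 2], [-2.74, 2.74]. Speed limits (rad/s): [2.22, 2.22, 3.01, 3.01, 3.14, 3.14, 3.14].

INTERFACE

Orientations are given as a rotation vector (axis times angle).
In Python, from cell import * gives the robot as it stands.
- The arm moves only by the tool drive_tool, never from a script. Its argument "increments" is a list of rows, each an object of numbers: "grip": the gripper's target within -1 to 1 (shut at 1, half-way at 0, fully open at -1); "tx", "ty", "tz": the shift along the world's x, y, z normalised to -1 to 1, where 1 is 400 mm; "turn": the turn about the world's z normalised to -1 to 1, where 1 is 60 degrees. In form: [{"grip": .., "tx": .., "ty": .., "tz": .., "turn": ..}, ...]. A call has 1 to 20 rows; each row is the pose to reach, as a shift and turn from the pose measured when the call began; what a row does not reach only later rows make up. A row lasts 1/10 s, in which the tool goes at most 50 mm and 8.59 degrees, less where a joint would pass 70% of its speed; a pose out of reach is approached as far as the arm can. A call with a number of a shift or a turn outside -1 to 1 is refused whole. A call with a gripper value outside its range is refused whole. The fingers move at their own pace and stop on an object; "newtons" is the grip in N (left out, the last holds). Time passes only in rows, so rows that repeat a pose let the fingers close. It gives the time, the measured TCP pose, the force and the opening at its end, in the units of the state.
- observe(): the state, without advancing time (a new reading comes with each control period).
- get_image(name): name is "scene" or "top"; returns the picture (480x640x3 uint8, red, green, blue); there is no depth.
- camera_info(name): a dict with "fx", "fy", "cx", "cy" (pixels), "eye" and "rotation" of the camera in the world. Camera axes: x right, y down, z forward; pixel columns grow to the right and rows downward; lengths in m; the calibration is good to about 2 mm. A picture is of the moment at which its call begins. camera_info takes no time and is no camera call.
- sign_off(): hands the job in, once; it reports no verdict.
The state is a dict: "clock": time; "joints": joint angles; "dq": joint speeds; "joint_efforts": joint torques, N m; "position": TCP position; "ee_rot": TCP orientation; "force": force on the tool from outside, world axes, zero at the start; "ft_torque": the same for the moment, N m; "width": opening from 0.0 (shut) to 1.0 (fully open).
Only numpy, scipy, OpenCV 4.12 (cv2) and the standard library are available. Lean on these libraries where they do the work, as an engineer would, in place of code of your own. Each camera call takes 0.05 s, during which the arm holds its last target. There are 200 camera calls.

## Working session

There is one attempt and no reset: what is moved stays moved. The work goes in short steps, Python scripts to look and compute and a tool call to move; the robot and the scene stay as the last step left them, time stands still between calls to the robot, and variables do not carry over. Pictures are saved under pics/ and viewed, about 8 in all and at most 12, crops included, and the job is handed in when it is done.

Besides the shell and the picture viewer there is one more tool, called after ">>>" in YAML: its name, and indented under it one key for each argument. drive_tool: Moves the arm, as the interface text tells. Its arguments: {"type":"object","properties":{"increments":{"type":"array","items":{"type":"object","properties":{"grip":{"type":"number"},"tx":{"type":"number"},"ty":{"type":"number"},"tz":{"type":"number"},"turn":{"type":"number"}}}},"newtons":{"type":"number"}},"required":["increments"]}

```bash
mkdir -p pics; ls; cat > h.py <<'E'
from cell import *
import numpy as np, cv2
def save(n,f,crop=None,s=1):
    im=get_image(n)[:,:,::-1]
    if crop: x0,y0,x1,y1=crop; im=im[y0:y1,x0:x1]
    if s!=1: im=cv2.resize(im,None,fx=s,fy=s,interpolation=cv2.INTER_CUBIC)
    cv2.imwrite('pics/'+f,im)
def back(n,u,v,z):
    c=camera_info(n);R=np.array(c['rotation']);e=np.array(c['eye'])
    d=R@np.array([(u-c['cx'])/c['fx'],(v-c['cy'])/c['fy'],1]); return e+d*(z-e[2])/d[2]
def proj(n,p):
    c=camera_info(n);R=np.array(c['rotation']);q=R.T@(np.array(p)-c['eye']); return np.array([c['fx']*q[0]/q[2]+c['cx'],c['fy']*q[1]/q[2]+c['cy']])
E
python3 - <<'E'
from h import *
for n in('top','scene'):
    save(n,n+'1.png'); c=camera_info(n); print(n,c)
print(observe()); import cell; print([k for k in dir(cell) if k[0]!='_'])
try: print(grip_point_offset)
except Exception as e: print(e)
E
```

```text
pics
top {'fx': 577.2150525621098, 'fy': 577.2150525621098, 'cx': 309.2985114079544, 'cy': 235.5374043539427, 'eye': array([0.3476973 , 0.017901  , 1.72458208]), 'rotation': array([-2.13498478,  2.14942767, -0.13074719])}
scene {'fx': 483.39352824699176, 'fy': 483.39352824699176, 'cx': 317.9229188505065, 'cy': 245.01781101241986, 'eye': array([ 1.47116302, -0.30536647,  0.83367065]), 'rotation': array([-1.87787529, -1.29636328,  0.65233656])}
{'clock': 0.1, 'joints': array([-1.38761466,  0.43515466,  0.02497502,  1.57399968, -0.0115766 ,
        1.13396197, -0.07508163]), 'dq': array([-0.00036663, -0.00228619,  0.00144895, -0.00241068, -0.00105433,
        0.00076116,  0.00056322]), 'joint_efforts': array([ 3.07951756e-03, -6.69121528e+01,  9.88049470e-01, -3.15147042e+01,
       -6.04962255e-02,  3.73065029e-02,  1.08687145e-04]), 'position': array([0.1761256 , 0.59920968, 0.2260251 ]), 'ee_rot': array([-4.47437513e-01, -3.10951638e+00,  2.16503415e-03]), 'force': array([ 0.03379985,  0.68759489, -0.01896704]), 'ft_torque': array([-0.00931039,  0.02610424, -0.00014045]), 'width': 0.9973661112851164}
['PlanningError', 'camera_info', 'get_image', 'grip_point_offset', 'observe', 'sign_off']
0.0188
```

View pics/top1.png

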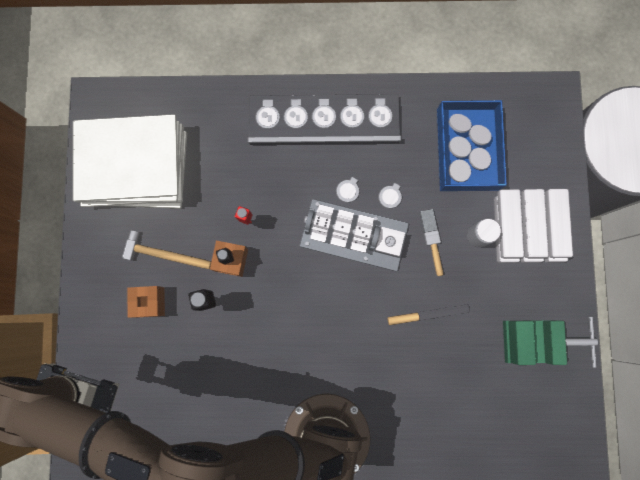

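View pics/scene1.png

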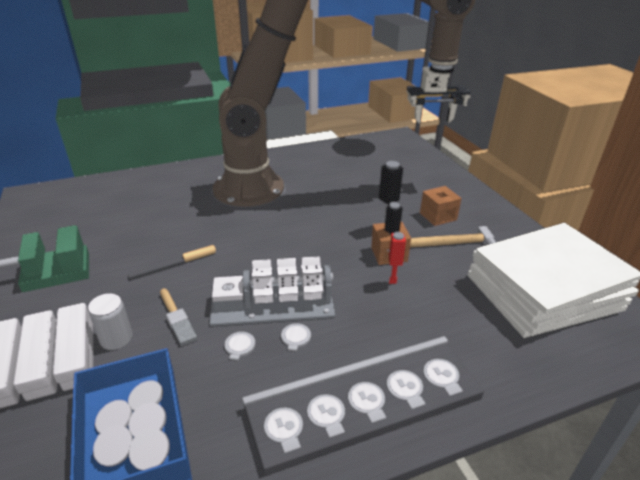

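Top view: head at about (354,236), with its block at (390,240). Candidates for the driver: black in the stand (224,256), a larger black one standing free (200,300), and a red one (243,214). Candidates for the stand: (230,258) and (145,301). I choose the stand at (230,258), farthest right, and the black driver in it. Next is a close crop to check that.

```bash
sed -i "s/R=np.array(c\['rotation'\])/R=cv2.Rodrigues(np.array(c['rotation']))[0]/" h.py
python3 - <<'E'
from h import *
a=get_image('top')[:,:,::-1]; b=get_image('scene')[:,:,::-1]
r=lambda im,x0,y0,x1,y1,w,h:cv2.resize(im[y0:y1,x0:x1],(w,h),interpolation=cv2.INTER_CUBIC)
out=np.vstack([np.hstack([r(a,295,195,415,275,480,320),r(a,180,200,260,320,213,320)]),
 np.hstack([r(b,205,250,345,330,490,280),r(b,360,150,430,290,140,280),np.zeros((280,63,3),np.uint8)])])
cv2.imwrite('pics/c1.png',out); print(out.shape)
E
```

```text
(600, 693, 3)
```

View pics/c1.png

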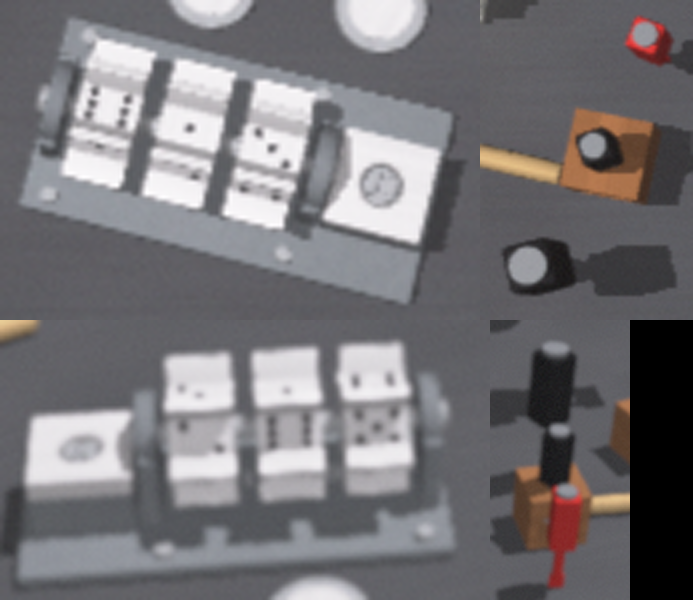

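The crop shows top faces 6 (left), 1 (middle) and 3 (right). From the scene view the faces toward +x are 5, 6 and 2, which fits the numbering. So left needs two clicks toward the robot, middle one away and right two away. The driver in the stand is the smaller black one.

```bash
python3 - <<'E'
from h import *
from scipy.optimize import least_squares
# head: (cam, local pt, pixel)
t=lambda x,y:(295+x/4,195+y/4); s=lambda x,y:(205+x/3.5,250+(y-320)/3.5)
obs=[('top',(.075,.15,.012),t(68,20)),('top',(.075,-.15,.012),t(452,112)),('top',(-.075,-.15,.012),t(410,302)),('top',(-.075,.15,.012),t(22,205)),
('top',(0,-.145,.057),t(381,186)),('scene',(0,-.145,.057),s(82,448)),('scene',(.075,.15,.012),s(453,546)),('scene',(.075,-.15,.012),s(17,580))]
def W(p,l,): c,sn=np.cos(p[2]),np.sin(p[2]); return [p[0]+c*l[0]-sn*l[1],p[1]+sn*l[0]+c*l[1],l[2]]
f=lambda p:np.concatenate([proj(n,W(p,l))-np.array(o) for n,l,o in obs])
r=least_squares(f,[.35,-.05,-.2],loss='soft_l1'); p=r.x; print('head',p,np.degrees(p[2])); print(f(p).reshape(-1,2).round(1))
print('lock',W(p,(0,-.145,.06)), 'note base plate centre vs block')
t2=lambda x,y:(180+(x-480)/2.6625,200+y/2.667)
st=[back('top',*t2(*q),.08) for q in [(575,108),(657,122),(645,202),(560,185)]]; st=np.array(st);print('stand',st.round(4).tolist(),st.mean(0))
print('sides',[np.degrees(np.arctan2(*(st[(i+1)%4]-st[i])[[1,0]])).round(1) for i in range(4)])
print('driver',back('top',*t2(595,146),.16))
R=cv2.Rodrigues(observe()['ee_rot'])[0]; print(R.round(3))
im=get_image('top')[:,:,::-1]
a=cv2.resize(im[228:256,376:404],(480,480),interpolation=cv2.INTER_CUBIC);b=cv2.resize(im[236:280,205:249],(300,480) and (480,480),interpolation=cv2.INTER_CUBIC)
b=cv2.convertScaleAbs(b,alpha=2.0,beta=0)
o=np.hstack([a,b]);cv2.imwrite('pics/c2.png',cv2.resize(o,(800,400)))
E
```

```text
head [ 0.58895806 -0.08685643 -0.25124182] -14.395095671977055
[[ -1.1  -1.5]
 [ -0.   -0.9]
 [ -0.7   0.1]
 [ -1.8   0.1]
 [ 12.7   2.5]
 [-17.5   1.6]
 [  0.8  -0.6]
 [ -0.8  -0.6]]
lock [np.float64(0.5529100481045938), np.float64(-0.2273040760865948), 0.06] note base plate centre vs block
stand [[0.5642, 0.314, 0.08], [0.5483, 0.2249, 0.08], [0.4622, 0.237, 0.08], [0.481, 0.3288, 0.08]] [0.51394009 0.27618618 0.08      ]
sides [np.float64(-100.1), np.float64(172.0), np.float64(78.4), np.float64(-10.1)]
driver [0.51429618 0.27836506 0.16      ]
[[-0.959  0.282 -0.   ]
 [ 0.282  0.959 -0.001]
 [-0.    -0.001 -1.   ]]
```

View pics/c2.png

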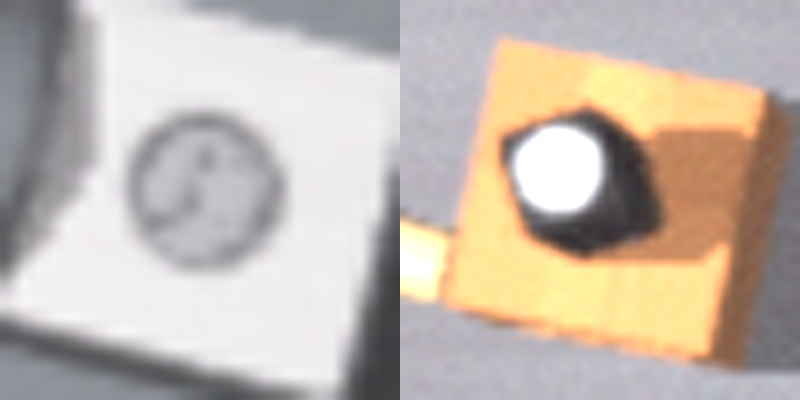

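```bash
cat > fit.py <<'E'
from h import *
from scipy.optimize import least_squares, minimize
t=lambda x,y:(295+x/4,195+y/4); s=lambda x,y:(205+x/3.5,250+(y-320)/3.5)
# o: plate centre offset in y is p[3]
obs=[('top',(.075,.15,.012),t(68,20),1),('top',(.075,-.15,.012),t(452,112),1),('top',(-.075,-.15,.012),t(410,302),1),('top',(-.075,.15,.012),t(22,205),1),
('top',(0,-.145,.057),t(381,186),0),('scene',(0,-.145,.057),s(82,448),0),('scene',(.075,.15,.012),s(453,546),1),('scene',(.075,-.15,.012),s(17,580),1),('top',(0,0,.098),t(190,127),0)]
def W(p,l): c,sn=np.cos(p[2]),np.sin(p[2]); return [p[0]+c*l[0]-sn*l[1],p[1]+sn*l[0]+c*l[1],l[2]]
f=lambda p:np.concatenate([proj(n,W(p,(l[0],l[1]+k*p[3],l[2])))-np.array(o) for n,l,o,k in obs])
p=least_squares(f,[.59,-.05,-.25,-.03],loss='soft_l1').x; print('head',p.round(4),np.degrees(p[2])); print(f(p).reshape(-1,2).round(1).tolist())
print('lock',np.round(W(p,(0,-.145,.06)),4)); 
for n,y in zip('LMR',(.06,0,-.06)): print(n,np.round(W(p,(0,y,0)),4))
im=get_image('top').astype(int); x0,y0=205,236
sub=im[236:280,205:249]; sat=sub[:,:,0]-sub[:,:,2]
S=8; g=cv2.resize(sat.astype(np.float32),None,fx=S,fy=S,interpolation=cv2.INTER_CUBIC); m=(g<28).astype(np.uint8)
# inside the stand only
poly=np.array([(575,108),(657,122),(645,202),(560,185)],float); poly=np.c_[180+(poly[:,0]-480)/2.6625-x0,200+poly[:,1]/2.667-y0]
ins=np.zeros_like(m); cv2.fillPoly(ins,[np.round((poly*.94+poly.mean(0)*.06+.5)*S).astype(int)],1); m&=ins
def sil(q):
    c=[(a,b) for a in(-.017,.017) for b in(-.017,.017)]
    P=[proj('top',W(q,(a,b,z))) for a,b in c for z in(.08,.16)]
    h=cv2.convexHull(np.round(((np.array(P)-[x0,y0])+.5)*S).astype(np.int32)); o=np.zeros_like(m); cv2.fillConvexPoly(o,h,1); return o
cost=lambda q:(sil(q)^m).sum()
best=min((minimize(cost,[.512,.277,a],method='Nelder-Mead',options=dict(initial_simplex=[[.512,.277,a],[.518,.277,a],[.512,.283,a],[.512,.277,a+.3]])) for a in np.arange(-.8,.8,.2)),key=lambda r:r.fun)
print('driver',best.x.round(4),np.degrees(best.x[2]),best.fun,m.sum())
E
python3 fit.py
```

```text
head [ 0.5983 -0.0491 -0.2516 -0.0408] -14.417127696472074
[[-0.5, -1.2], [0.6, -0.6], [-0.1, 0.4], [-1.2, 0.3], [-0.4, -0.6], [-1.3, 0.3], [0.0, -0.6], [-1.6, -0.7], [-0.6, 0.1]]
lock [ 0.5622 -0.1896  0.06  ]
L [0.6133 0.009  0.    ]
M [ 0.5983 -0.0491  0.    ]
R [ 0.5834 -0.1072  0.    ]Traceback (most recent call last):
  File "fit.py", line 23, in <module>
    best=min((minimize(cost,[.512,.277,a],method='Nelder-Mead',options=dict(initial_simplex=[[.512,.277,a],[.518,.277,a],[.512,.283,a],[.512,.277,a+.3]])) for a in np.arange(-.8,.8,.2)),key=lambda r:r.fun)
  File "fit.py", line 23, in <genexpr>
    best=min((minimize(cost,[.512,.277,a],method='Nelder-Mead',options=dict(initial_simplex=[[.512,.277,a],[.518,.277,a],[.512,.283,a],[.512,.277,a+.3]])) for a in np.arange(-.8,.8,.2)),key=lambda r:r.fun)
              ~~~~~~~~^^^^^^^^^^^^^^^^^^^^^^^^^^^^^^^^^^^^^^^^^^^^^^^^^^^^^^^^^^^^^^^^^^^^^^^^^^^^^^^^^^^^^^^^^^^^^^^^^^^^^^^^^^^^^^^^^^^^^^^^^^^^^^^^^^^^
    res = _minimize_neldermead(fun, x0, args, callback, bounds=bounds,
                               **options)
    fxe = func(xe)
    fx = function(np.copy(x), *(wrapper_args + args))
  File "fit.py", line 22, in <lambda>
    cost=lambda q:(sil(q)^m).sum()
                   ~~~^^^
  File "fit.py", line 20, in sil
    P=[proj('top',W(q,(a,b,z))) for a,b in c for z in(.08,.16)]
       ~~~~^^^^^^^^^^^^^^^^^^^^
  File "h.py", line 12, in proj
    c=camera_info(n);R=cv2.Rodrigues(np.array(c['rotation']))[0];q=R.T@(np.array(p)-c['eye']); return np.array([c['fx']*q[0]/q[2]+c['cx'],c['fy']*q[1]/q[2]+c['cy']])
ValueError: time passes only in moves, steps and waits
```

Head fit residuals are about 1 px, at (0.598, -0.049), yaw -14.4°. Moving now with the fingers shut.

>>> drive_tool:
  increments:
    - {"grip":1,"tz":0.1,"tx":0.1,"ty":-0.08}
    - {"grip":1,"tx":0.75,"ty":-1,"tz":0.2,"turn":0.033}
    - {"grip":1,"tx":0.75,"ty":-1,"tz":0.2,"turn":0.033}
    - {"grip":1,"tx":0.75,"ty":-1,"tz":0.2,"turn":0.033}
    - {"grip":1,"tx":0.75,"ty":-1,"tz":0.2,"turn":0.033}
    - {"grip":1,"tx":0.75,"ty":-1,"tz":0.2,"turn":0.033}
    - {"grip":1,"tx":0.75,"ty":-1,"tz":0.2,"turn":0.033}
    - {"grip":1,"tx":0.75,"ty":-1,"tz":0.2,"turn":0.033}
    - {"grip":1,"tx":0.75,"ty":-1,"tz":0.2,"turn":0.033}
    - {"grip":1,"tx":0.75,"ty":-1,"tz":0.2,"turn":0.033}
    - {"grip":1,"tx":0.75,"ty":-1,"tz":0.2,"turn":0.033}
    - {"grip":1,"tx":0.75,"ty":-1,"tz":0.2,"turn":0.033}
  newtons: 20

```text
invalid input
```

```bash
sed -i 's/^def save/import functools; camera_info=functools.cache(camera_info)\ndef save/' h.py; python3 fit.py | tail -1; cat > o.py <<'E'
from h import *
o=observe();R=cv2.Rodrigues(o['ee_rot'])[0];print(o['clock'],o['position'].round(4),'jaw deg',np.degrees(np.arctan2(R[1,1],R[0,1])).round(2),'F',o['force'].round(1),'T',o['ft_torque'].round(2),'w',o['width'],'j',o['joints'].round(2))
E
python3 o.py
```

```text
driver [0.5155 0.2802 0.461 ] 26.414420881790413 2425.0 13051
0.35 [0.1762 0.5995 0.2266] jaw deg 73.62 F [ 1.2 -0.2 -0.3] T [ 0.   -0.02  0.04] w 1.0026247430511241 j [-1.39  0.43  0.03  1.57 -0.01  1.13 -0.08]
```

>>> drive_tool:
  increments:
    - {"grip":1,"tx":0.1,"ty":-0.08,"tz":0.1,"turn":0}
    - {"grip":1,"tx":0.75,"ty":-1,"tz":0.2,"turn":0.033}
    - {"grip":1,"tx":0.75,"ty":-1,"tz":0.2,"turn":0.033}
    - {"grip":1,"tx":0.75,"ty":-1,"tz":0.2,"turn":0.033}
    - {"grip":1,"tx":0.75,"ty":-1,"tz":0.2,"turn":0.033}
    - {"grip":1,"tx":0.75,"ty":-1,"tz":0.2,"turn":0.033}
    - {"grip":1,"tx":0.75,"ty":-1,"tz":0.2,"turn":0.033}
    - {"grip":1,"tx":0.75,"ty":-1,"tz":0.2,"turn":0.033}
    - {"grip":1,"tx":0.75,"ty":-1,"tz":0.2,"turn":0.033}
    - {"grip":1,"tx":0.75,"ty":-1,"tz":0.2,"turn":0.033}
    - {"grip":1,"tx":0.75,"ty":-1,"tz":0.2,"turn":0.033}
    - {"grip":1,"tx":0.75,"ty":-1,"tz":0.2,"turn":0.033}
  newtons: 20

```text
clock: 1.55
position: [0.4779, 0.1966, 0.307]
ee_rot: [0.402, 3.114, -0.001]
force: [-0.7, 0.9, -1.4]
width: 0.022
```

>>> drive_tool:
  increments:
    - {"grip":1,"tx":0.46,"ty":-0.5,"tz":-0.38,"turn":0}
    - {"grip":1,"tx":0.46,"ty":-0.5,"tz":-0.38,"turn":0}
    - {"grip":1,"tx":0.46,"ty":-0.5,"tz":-0.38,"turn":0}
    - {"grip":1,"tx":0.46,"ty":-0.5,"tz":-0.38,"turn":0}
    - {"grip":1,"tx":0.46,"ty":-0.5,"tz":-0.38,"turn":0}
    - {"grip":1,"tx":0.46,"ty":-0.5,"tz":-0.38,"turn":0}
    - {"grip":1,"tx":0.46,"ty":-0.5,"tz":-0.38,"turn":0}
    - {"grip":1,"tx":0.46,"ty":-0.5,"tz":-0.38,"turn":0}
    - {"grip":1,"tx":0.46,"ty":-0.5,"tz":-0.51,"turn":0}
    - {"grip":1,"tx":0.46,"ty":-0.5,"tz":-0.51,"turn":0}
    - {"grip":1,"tx":0.46,"ty":-0.5,"tz":-0.51,"turn":0}
    - {"grip":1,"tx":0.43,"ty":-0.492,"tz":-0.51,"turn":0}
    - {"grip":1,"tx":0.4,"ty":-0.485,"tz":-0.51,"turn":0}
    - {"grip":1,"tx":0.37,"ty":-0.477,"tz":-0.51,"turn":0}
    - {"grip":1,"tx":0.339,"ty":-0.469,"tz":-0.51,"turn":0}
    - {"grip":1,"tx":0.339,"ty":-0.469,"tz":-0.51,"turn":0}
    - {"grip":1,"tx":0.339,"ty":-0.469,"tz":-0.51,"turn":0}

```text
clock: 3.25
position: [0.6144, 0.0099, 0.105]
ee_rot: [0.4, 3.112, 0.001]
force: [1.1, 0.2, -0.6]
width: 0.003
```

```bash
python3 - <<'E'
from h import *
save('scene','s2.png',(200,210,380,340),4)
E
python3 o.py
```

```text
3.3 [0.6145 0.0096 0.1045] jaw deg 75.33 F [ 1.3  1.  -0.3] T [ 0.02 -0.01  0.02] w 0.004053319488352817 j [-0.32  0.55  0.31  1.76 -0.21  0.87  1.4 ]
```

View pics/s2.png

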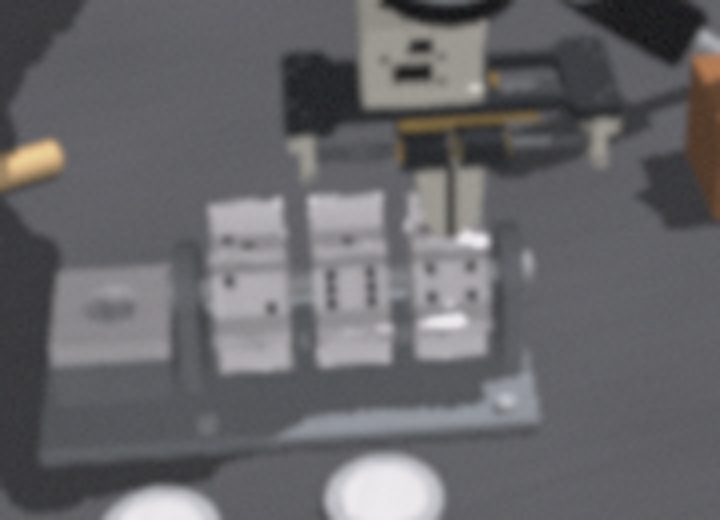

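The left drum now shows 4 on the front face, so 5 is on top: one click done. I repeat it, then do the middle drum.

>>> drive_tool:
  increments:
    - {"grip":1,"tx":0,"ty":0,"tz":0.08,"turn":0}
    - {"grip":1,"tx":0,"ty":0,"tz":0.08,"turn":0}
    - {"grip":1,"tx":0.121,"ty":-0.031,"tz":0.08,"turn":0}
    - {"grip":1,"tx":0.121,"ty":-0.031,"tz":0.08,"turn":0}
    - {"grip":1,"tx":0.121,"ty":-0.031,"tz":0,"turn":0}
    - {"grip":1,"tx":0.121,"ty":-0.031,"tz":0,"turn":0}
    - {"grip":1,"tx":0.09,"ty":-0.023,"tz":0,"turn":0}
    - {"grip":1,"tx":0.06,"ty":-0.016,"tz":0,"turn":0}
    - {"grip":1,"tx":0.03,"ty":-0.008,"tz":0,"turn":0}
    - {"grip":1,"tx":0,"ty":0,"tz":0,"turn":0}
    - {"grip":1,"tx":-0.003,"ty":0,"tz":0,"turn":0}
    - {"grip":1,"tx":-0.003,"ty":0,"tz":0,"turn":0}
    - {"grip":1,"tx":0,"ty":0,"tz":0.08,"turn":0}
    - {"grip":1,"tx":0,"ty":0,"tz":0.1,"turn":0}
    - {"grip":1,"tx":-0.161,"ty":-0.116,"tz":0.1,"turn":0}
    - {"grip":1,"tx":-0.161,"ty":-0.116,"tz":0.1,"turn":0}
    - {"grip":1,"tx":-0.161,"ty":-0.116,"tz":0.1,"turn":0}

```text
clock: 5.0
position: [0.5472, -0.0404, 0.1447]
ee_rot: [0.408, 3.113, -0.002]
force: [0.6, -0.6, -0.6]
width: 0.005
```

>>> drive_tool:
  increments:
    - {"grip":1,"tx":0.007,"ty":0.009,"tz":0,"turn":0}
    - {"grip":1,"tx":0.007,"ty":0.009,"tz":-0.102,"turn":0}
    - {"grip":1,"tx":0.007,"ty":0.009,"tz":-0.102,"turn":0}
    - {"grip":1,"tx":0.037,"ty":0.001,"tz":-0.102,"turn":0}
    - {"grip":1,"tx":0.067,"ty":-0.006,"tz":-0.102,"turn":0}
    - {"grip":1,"tx":0.097,"ty":-0.014,"tz":-0.102,"turn":0}
    - {"grip":1,"tx":0.128,"ty":-0.022,"tz":-0.102,"turn":0}
    - {"grip":1,"tx":0.128,"ty":-0.022,"tz":-0.102,"turn":0}
    - {"grip":1,"tx":0.128,"ty":-0.022,"tz":-0.102,"turn":0}
    - {"grip":1,"tx":0.128,"ty":-0.022,"tz":0,"turn":0}
    - {"grip":1,"tx":0.128,"ty":-0.022,"tz":0,"turn":0}
    - {"grip":1,"tx":-0.031,"ty":-0.136,"tz":0,"turn":0}
    - {"grip":1,"tx":-0.031,"ty":-0.136,"tz":0,"turn":0}
    - {"grip":1,"tx":-0.031,"ty":-0.136,"tz":0,"turn":0}

```text
clock: 6.4
position: [0.5313, -0.0978, 0.1452]
ee_rot: [0.416, 3.114, -0.003]
force: [0.3, -0.1, 0.2]
width: 0.004
```

```bash
python3 o.py
```

```text
6.4 [ 0.5313 -0.0978  0.1452] jaw deg 74.79 F [ 0.3 -0.1  0.2] T [-0.    0.01 -0.03] w 0.004457477843603234 j [-0.18  0.39  0.35  1.9  -0.17  0.88  1.56]
```

>>> drive_tool:
  increments:
    - {"grip":1,"tx":0.009,"ty":0.008,"tz":0,"turn":0}
    - {"grip":1,"tx":0.009,"ty":0.008,"tz":-0.102,"turn":0}
    - {"grip":1,"tx":0.009,"ty":0.008,"tz":-0.102,"turn":0}
    - {"grip":1,"tx":0.039,"ty":0,"tz":-0.102,"turn":0}
    - {"grip":1,"tx":0.069,"ty":-0.008,"tz":-0.102,"turn":0}
    - {"grip":1,"tx":0.1,"ty":-0.016,"tz":-0.102,"turn":0}
    - {"grip":1,"tx":0.13,"ty":-0.024,"tz":-0.102,"turn":0}
    - {"grip":1,"tx":0.13,"ty":-0.024,"tz":-0.102,"turn":0}
    - {"grip":1,"tx":0.13,"ty":-0.024,"tz":-0.102,"turn":0}
    - {"grip":1,"tx":0.13,"ty":-0.024,"tz":-0.03,"turn":0}
    - {"grip":1,"tx":0.13,"ty":-0.024,"tz":-0.03,"turn":0}
    - {"grip":1,"tx":0.009,"ty":0.008,"tz":-0.03,"turn":0}
    - {"grip":1,"tx":0.009,"ty":0.008,"tz":-0.03,"turn":0}
    - {"grip":1,"tx":0.009,"ty":0.008,"tz":-0.102,"turn":0}
    - {"grip":1,"tx":0.009,"ty":0.008,"tz":-0.102,"turn":0}
    - {"grip":1,"tx":0.05,"ty":-0.003,"tz":-0.102,"turn":0}
    - {"grip":1,"tx":0.09,"ty":-0.013,"tz":-0.102,"turn":0}
    - {"grip":1,"tx":0.13,"ty":-0.024,"tz":-0.102,"turn":0}
    - {"grip":1,"tx":0.13,"ty":-0.024,"tz":-0.102,"turn":0}
    - {"grip":1,"tx":0.13,"ty":-0.024,"tz":-0.102,"turn":0}

```text
clock: 8.4
position: [0.583, -0.1073, 0.1048]
ee_rot: [-0.416, -3.114, 0.003]
force: [-0.4, -0.7, -0.3]
width: 0.005
```

>>> drive_tool:
  increments:
    - {"grip":1,"tx":0,"ty":0,"tz":0.12,"turn":0}
    - {"grip":1,"tx":0,"ty":0,"tz":0.24,"turn":0}
    - {"grip":-1,"tx":-0.169,"ty":0.969,"tz":0.36,"turn":-0.807}
    - {"grip":-1,"tx":-0.169,"ty":0.969,"tz":0.36,"turn":-0.807}
    - {"grip":-1,"tx":-0.169,"ty":0.969,"tz":0.36,"turn":-0.807}
    - {"grip":-1,"tx":-0.169,"ty":0.969,"tz":0.36,"turn":-0.807}
    - {"grip":-1,"tx":-0.169,"ty":0.969,"tz":0.36,"turn":-0.807}
    - {"grip":-1,"tx":-0.169,"ty":0.969,"tz":0.36,"turn":-0.807}
    - {"grip":-1,"tx":-0.169,"ty":0.969,"tz":0.36,"turn":-0.807}
    - {"grip":-1,"tx":-0.169,"ty":0.969,"tz":0.36,"turn":-0.807}
    - {"grip":-1,"tx":-0.169,"ty":0.969,"tz":0.36,"turn":-0.807}
    - {"grip":-1,"tx":-0.169,"ty":0.969,"tz":0.36,"turn":-0.807}
    - {"grip":-1,"tx":-0.169,"ty":0.969,"tz":0.36,"turn":-0.807}
    - {"grip":-1,"tx":-0.169,"ty":0.969,"tz":0.36,"turn":-0.807}

```text
clock: 9.8
position: [0.5158, 0.2777, 0.2488]
ee_rot: [-1.66, -2.666, 0.004]
force: [-0.7, -0.3, -0.1]
width: 0.978
```

```bash
python3 o.py; python3 - <<'E'
from h import *
a=get_image('top')[:,:,::-1]; b=get_image('scene')[:,:,::-1]
r=lambda im,x0,y0,x1,y1,w,h:cv2.resize(im[y0:y1,x0:x1],(w,h),interpolation=cv2.INTER_CUBIC)
cv2.imwrite('pics/c3.png',np.vstack([np.hstack([r(a,295,195,415,275,450,300),r(a,376,228,404,256,300,300)]),np.hstack([r(b,205,250,345,330,490,280),r(b,350,150,440,280,194,280),np.zeros((280,66,3),np.uint8)])]))
E
```

```text
9.8 [0.5158 0.2777 0.2488] jaw deg 26.17 F [-0.7 -0.3 -0.1] T [-0.02 -0.03  0.02] w 0.9784786436070804 j [-0.93  0.37  0.47  1.67 -0.18  1.15  0.05]
```

View pics/c3.png

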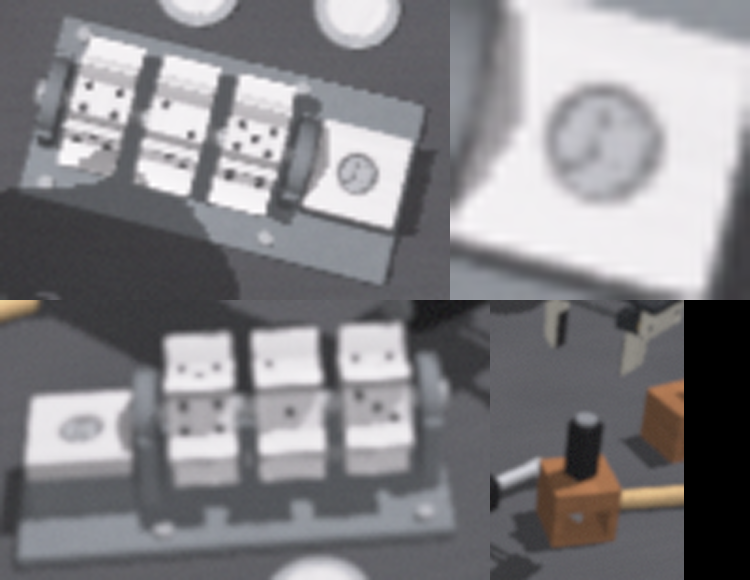

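The drums read 4, 2, 5. The red driver and the large black one are missing from the scene crop, so I look at the whole picture.

```bash
python3 - <<'E'
from h import *
a=get_image('top')[:,:,::-1]; b=get_image('scene')[:,:,::-1]
cv2.imwrite('pics/c4.png',np.hstack([a[150:450,50:450],b[110:410,240:640]]))
E
```

```text
(no output)
```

View pics/c4.png

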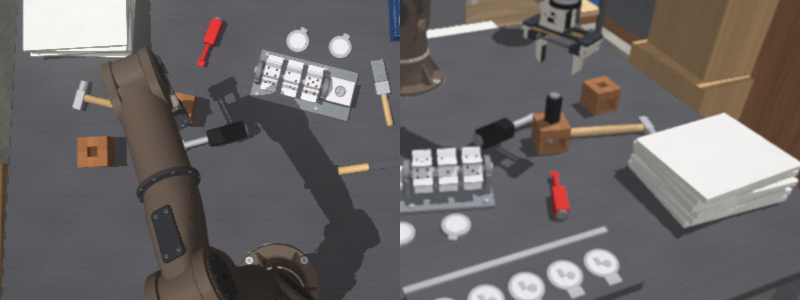

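Both unlisted drivers, which stood free on their blades, have toppled. The red one was nowhere near the arm's path. The wanted driver is still upright, so I go down and grasp it.

>>> drive_tool:
  increments:
    - {"grip":-1,"tx":0,"ty":0.003,"tz":-0.1,"turn":0}
    - {"grip":-1,"tx":-0.001,"ty":0.003,"tz":-0.2,"turn":0}
    - {"grip":-1,"tx":-0.001,"ty":0.003,"tz":-0.319,"turn":0}
    - {"grip":-1,"tx":-0.001,"ty":0.003,"tz":-0.319,"turn":0}
    - {"grip":1,"tx":-0.001,"ty":0.003,"tz":-0.319,"turn":0}
    - {"grip":1,"tx":-0.001,"ty":0.003,"tz":-0.319,"turn":0}
    - {"grip":1,"tx":-0.001,"ty":0.003,"tz":-0.319,"turn":0}
    - {"grip":1,"tx":-0.001,"ty":0.003,"tz":-0.319,"turn":0}
    - {"grip":1,"tx":-0.001,"ty":0.003,"tz":-0.319,"turn":0}
    - {"grip":1,"tx":-0.001,"ty":0.003,"tz":-0.319,"turn":0}
    - {"grip":1,"tx":-0.001,"ty":0.003,"tz":-0.319,"turn":0}
  newtons: 50

```text
clock: 11.1
position: [0.5154, 0.2802, 0.1214]
ee_rot: [-1.659, -2.667, 0.002]
force: [0.9, 0.7, 0.1]
width: 0.44
```

```bash
python3 o.py
```

```text
11.1 [0.5154 0.2802 0.1214] jaw deg 26.25 F [0.9 0.7 0.1] T [-0.11  0.04 -0.08] w 0.4403266330317566 j [-0.89  0.5   0.42  1.82 -0.26  0.88  0.12]
```

>>> drive_tool:
  increments:
    - {"grip":1,"tx":0,"ty":0,"tz":0,"turn":0}
    - {"grip":1,"tx":0,"ty":0,"tz":0,"turn":0}
    - {"grip":1,"tx":0,"ty":0,"tz":0,"turn":0}
    - {"grip":1,"tx":0,"ty":0,"tz":0,"turn":0}

```text
clock: 11.5
position: [0.5153, 0.2802, 0.1213]
ee_rot: [-1.659, -2.667, 0.003]
force: [-0.6, -0.7, -0.6]
width: 0.382
```

```bash
python3 o.py
```

```text
11.5 [0.5153 0.2802 0.1213] jaw deg 26.24 F [-0.6 -0.7 -0.6] T [-0.2   0.09 -0.  ] w 0.38218729615220387 j [-0.89  0.5   0.42  1.82 -0.26  0.88  0.12]
```

>>> drive_tool:
  increments:
    - {"grip":1,"tx":0,"ty":0,"tz":0.06,"turn":0}
    - {"grip":1,"tx":0,"ty":0,"tz":0.14,"turn":0}
    - {"grip":1,"tx":0,"ty":0,"tz":0.25,"turn":0}
    - {"grip":1,"tx":0,"ty":0,"tz":0.35,"turn":0}
    - {"grip":1,"tx":0,"ty":0,"tz":0.43,"turn":0}
    - {"grip":1,"tx":0.02,"ty":-0.1,"tz":0.43,"turn":-0.1}
    - {"grip":1,"tx":0.05,"ty":-0.22,"tz":0.43,"turn":-0.2}
    - {"grip":1,"tx":0.06,"ty":-0.34,"tz":0.43,"turn":-0.3}
    - {"grip":1,"tx":0.08,"ty":-0.46,"tz":0.43,"turn":-0.4}
    - {"grip":1,"tx":0.1,"ty":-0.58,"tz":0.43,"turn":-0.5}
    - {"grip":1,"tx":0.11,"ty":-0.7,"tz":0.43,"turn":-0.6}
    - {"grip":1,"tx":0.117,"ty":-0.8,"tz":0.43,"turn":-0.7}
    - {"grip":1,"tx":0.117,"ty":-0.9,"tz":0.43,"turn":-0.77}
    - {"grip":1,"tx":0.117,"ty":-0.98,"tz":0.43,"turn":-0.77}
    - {"grip":1,"tx":0.117,"ty":-1,"tz":0.43,"turn":-0.77}
    - {"grip":1,"tx":0.117,"ty":-1,"tz":0.43,"turn":-0.77}

```text
clock: 13.1
position: [0.5616, -0.1215, 0.2931]
ee_rot: [-2.574, -1.798, 0.003]
force: [-0.8, 0.7, -3.7]
width: 0.384
```

```bash
python3 o.py; python3 - <<'E'
from h import *
p=observe()['position']; print([proj('scene',p+[0,0,d]).round(1).tolist() for d in (-.1112,0)])
im=np.mean([get_image('top').astype(float) for _ in range(8)],0).mean(2).astype(np.float32)
# slot: oblique stripe stats about the screw, world angles
def sample(ang,off,z,c=(.5622,-.1896)):
    t=np.linspace(-.011,.011,23); a=np.radians(ang); d=np.array([np.cos(a),np.sin(a)]); n=np.array([-d[1],d[0]])
    P=np.array([proj('top',[*(np.array(c)+s*d+off*n),z]) for s in t],np.float32)
    return cv2.remap(im,P[:,:1],P[:,1:],cv2.INTER_CUBIC).mean()
for a in range(-90,90,10): print(a,[round(float(sample(a,o,.054)),1) for o in(-.006,-.003,0,.003,.006)])
E
```

```text
13.1 [ 0.5616 -0.1215  0.2931] jaw deg -20.13 F [-0.8  0.7 -3.7] T [-0.07  0.04  0.05] w 0.3843611246586757 j [-0.44  0.36  0.78  1.64 -0.26  1.25  0.04]
[[250.4, 239.2], [246.5, 197.8]]
-90 [77.5, 78.5, 78.4, 79.2, 79.7]
-80 [77.1, 78.2, 78.5, 79.4, 80.2]
-70 [76.7, 77.8, 78.8, 79.4, 80.7]
-60 [76.3, 77.7, 79.0, 79.5, 81.0]
-50 [76.0, 77.7, 78.8, 79.7, 81.2]
-40 [75.7, 77.8, 78.7, 79.9, 81.5]
-30 [75.6, 77.8, 78.7, 80.1, 81.6]
-20 [75.6, 77.6, 78.7, 80.2, 81.5]
-10 [75.6, 77.4, 78.8, 80.1, 81.5]
0 [75.8, 77.4, 79.0, 80.1, 81.5]
10 [75.9, 77.3, 78.9, 79.9, 81.3]
20 [76.1, 77.4, 78.8, 79.8, 81.0]
30 [76.4, 77.7, 78.7, 79.7, 80.7]
40 [76.8, 77.9, 78.6, 79.5, 80.2]
50 [77.3, 78.1, 78.7, 79.2, 79.6]
60 [77.9, 78.2, 78.8, 78.9, 79.1]
70 [78.6, 78.4, 78.8, 78.7, 78.5]
80 [79.1, 78.8, 78.6, 78.6, 78.0]
```

```bash
python3 - <<'E'
from h import *
im=np.mean([get_image('scene').astype(float) for _ in range(6)],0)[:,:,::-1].clip(0,255).astype(np.uint8)
cv2.imwrite('pics/raw5.png',im)
a=cv2.resize(im[180:310,200:290],(415,600),interpolation=cv2.INTER_CUBIC)
b=cv2.resize(im[275:303,208:248],(385,270),interpolation=cv2.INTER_CUBIC); b=np.vstack([b,np.zeros((330,385,3),np.uint8)])
cv2.imwrite('pics/c5.png',np.hstack([a,b]))
E
```

```text
(no output)
```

View pics/c5.png

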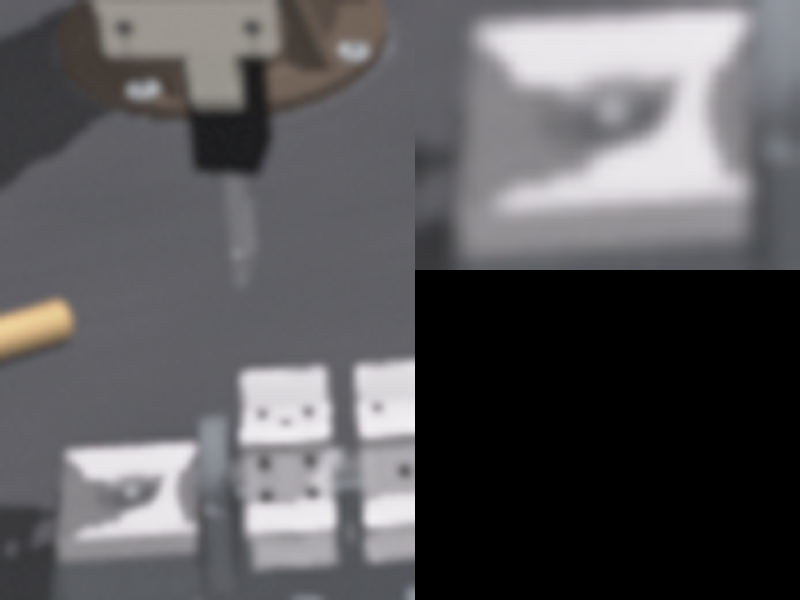

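The lower end of the blade looks narrow, tip at pixel (252,242), and the shank above it wider. So the blade is edge-on, its width along the jaw direction, as needed. I go just above the lock to compare blade and hole in one picture.

>>> drive_tool:
  increments:
    - {"grip":1,"tx":0.0015,"ty":-0.06,"tz":0,"turn":0}
    - {"grip":1,"tx":0.0015,"ty":-0.17,"tz":0,"turn":0}
    - {"grip":1,"tx":0.0015,"ty":-0.17,"tz":-0.08,"turn":0}
    - {"grip":1,"tx":0.0015,"ty":-0.17,"tz":-0.16,"turn":0}
    - {"grip":1,"tx":0.0015,"ty":-0.17,"tz":-0.24,"turn":0}
    - {"grip":1,"tx":0.0015,"ty":-0.17,"tz":-0.268,"turn":0}
    - {"grip":1,"tx":0.0015,"ty":-0.17,"tz":-0.268,"turn":0}
    - {"grip":1,"tx":0.0015,"ty":-0.17,"tz":-0.268,"turn":0}

```text
clock: 14.6
position: [0.5634, -0.1882, 0.1874]
ee_rot: [-2.573, -1.803, 0.001]
force: [-0.6, -0.1, -1.6]
width: 0.385
```

```bash
python3 o.py; python3 - <<'E'
from h import *
p=observe()['position']; print('tip,tcp',[proj('scene',p+[0,0,d]).round(1).tolist() for d in (-.1112,0)],'lock mouth',proj('scene',[.5622,-.1896,.06]).round(1))
im=np.mean([get_image('scene').astype(float) for _ in range(6)],0)[:,:,::-1].clip(0,255).astype(np.uint8)
a=cv2.resize(im[222:312,190:270],(640,720),interpolation=cv2.INTER_CUBIC)[120:]
cv2.imwrite('pics/c6.png',cv2.convertScaleAbs(a,alpha=1.4)); print(a.shape)
E
```

```text
14.6 [ 0.5634 -0.1882  0.1874] jaw deg -19.95 F [-0.6 -0.1 -1.6] T [-0.18  0.04  0.02] w 0.38459172087478416 j [-0.27  0.49  0.73  1.74 -0.37  1.05  0.24]
tip,tcp [[226.9, 281.0], [221.8, 243.7]] lock mouth [227. 286.]
(600, 640, 3)
```

View pics/c6.png

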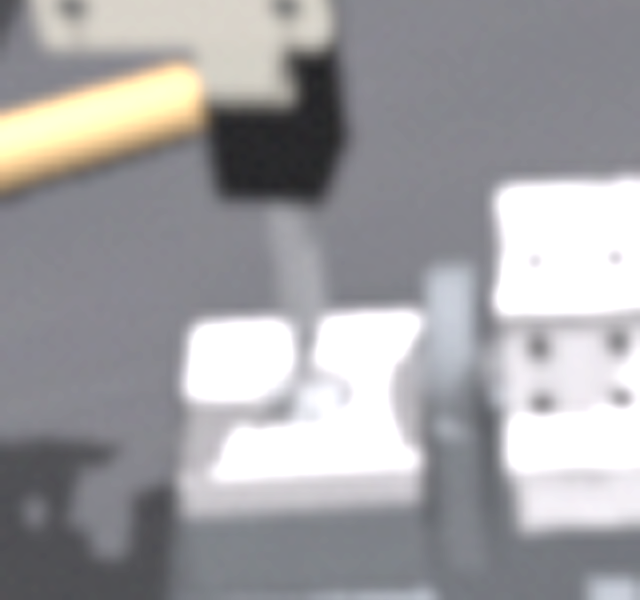

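>>> drive_tool:
  increments:
    - {"grip":1,"tx":-0.003,"ty":-0.0045,"tz":0,"turn":0}
    - {"grip":1,"tx":-0.003,"ty":-0.0045,"tz":0,"turn":0}
    - {"grip":1,"tx":-0.003,"ty":-0.0045,"tz":-0.02,"turn":0}
    - {"grip":1,"tx":-0.003,"ty":-0.0045,"tz":-0.04,"turn":0}
    - {"grip":1,"tx":-0.003,"ty":-0.0045,"tz":-0.05,"turn":0}
    - {"grip":1,"tx":-0.003,"ty":-0.0045,"tz":-0.06,"turn":0}
    - {"grip":1,"tx":-0.003,"ty":-0.0045,"tz":-0.06,"turn":0}
    - {"grip":1,"tx":-0.003,"ty":-0.0045,"tz":-0.06,"turn":0}

```text
clock: 15.7
position: [0.5619, -0.1899, 0.1634]
ee_rot: [-2.572, -1.803, 0.0]
force: [-1.1, 0.3, 4.8]
width: 0.386
```

```bash
python3 o.py
```

```text
15.7 [ 0.5619 -0.1899  0.1634] jaw deg -19.95 F [-1.1  0.3  4.8] T [ 0.14  0.75 -0.02] w 0.3857952941886797 j [-0.25  0.51  0.72  1.77 -0.39  1.    0.27]
```

>>> drive_tool:
  increments:
    - {"grip":1,"tx":0,"ty":0,"tz":0.003,"turn":-0.05}
    - {"grip":1,"tx":0,"ty":0,"tz":0.003,"turn":-0.1}
    - {"grip":1,"tx":0,"ty":0,"tz":0.003,"turn":-0.1}

```text
clock: 16.0
position: [0.5616, -0.1901, 0.1647]
ee_rot: [-2.664, -1.664, 0.001]
force: [-3.4, 0.4, 4.3]
width: 0.383
```

```bash
python3 o.py
```

```text
16.0 [ 0.5616 -0.1901  0.1647] jaw deg -26.01 F [-3.4  0.4  4.3] T [0.02 0.99 0.03] w 0.3832944943656409 j [-0.27  0.52  0.75  1.77 -0.41  1.01  0.18]
```

>>> drive_tool:
  increments:
    - {"grip":1,"tx":0,"ty":0,"tz":0,"turn":-0.05}
    - {"grip":1,"tx":0,"ty":0,"tz":0,"turn":-0.1}
    - {"grip":1,"tx":0,"ty":0,"tz":0,"turn":-0.1}

```text
clock: 16.3
position: [0.5614, -0.1902, 0.1648]
ee_rot: [-2.747, -1.523, 0.002]
force: [-2.7, 0.0, 4.1]
width: 0.385
```

```bash
python3 o.py
```

```text
16.3 [ 0.5614 -0.1902  0.1648] jaw deg -31.99 F [-2.7  0.   4.1] T [-0.08  0.86 -0.01] w 0.3847215604680077 j [-0.29  0.53  0.78  1.77 -0.43  1.02  0.09]
```

>>> drive_tool:
  increments:
    - {"grip":1,"tx":0,"ty":0,"tz":0.002,"turn":0.1}
    - {"grip":1,"tx":0,"ty":0,"tz":0.002,"turn":0.2}
    - {"grip":1,"tx":0,"ty":0,"tz":0.002,"turn":0.3}
    - {"grip":1,"tx":0,"ty":0,"tz":0.002,"turn":0.3}

```text
clock: 16.7
position: [0.5616, -0.1901, 0.1655]
ee_rot: [-2.471, -1.939, 0.001]
force: [1.3, -0.3, -2.9]
width: 0.384
```

```bash
python3 o.py
```

```text
16.7 [ 0.5616 -0.1901  0.1655] jaw deg -13.75 F [ 1.3 -0.3 -2.9] T [-0.1   0.1   0.01] w 0.384084145089283 j [-0.23  0.5   0.69  1.77 -0.37  1.    0.35]
```

>>> drive_tool:
  increments:
    - {"grip":1,"tx":0,"ty":0,"tz":0,"turn":0.05}
    - {"grip":1,"tx":0,"ty":0,"tz":0,"turn":0.1}
    - {"grip":1,"tx":0,"ty":0,"tz":0,"turn":0.1}

```text
clock: 17.0
position: [0.5615, -0.1902, 0.1652]
ee_rot: [-2.367, -2.065, 0.001]
force: [-0.8, -0.8, -3.3]
width: 0.383
```

```bash
python3 o.py
```

```text
17.0 [ 0.5615 -0.1902  0.1652] jaw deg -7.8 F [-0.8 -0.8 -3.3] T [-0.34  0.1  -0.02] w 0.3827007617892171 j [-0.22  0.5   0.66  1.77 -0.35  1.    0.44]
```

At jaw -14° the contact force vanished, so the blade has dropped into the slot. Now I press.

>>> drive_tool:
  increments:
    - {"grip":1,"tx":0,"ty":0,"tz":0,"turn":-0.11}
    - {"grip":1,"tx":0,"ty":0,"tz":-0.005,"turn":-0.11}
    - {"grip":1,"tx":0,"ty":0,"tz":-0.01,"turn":-0.11}
    - {"grip":1,"tx":0,"ty":0,"tz":-0.018,"turn":-0.11}
    - {"grip":1,"tx":0,"ty":0,"tz":-0.024,"turn":-0.11}
    - {"grip":1,"tx":0,"ty":0,"tz":-0.024,"turn":-0.11}
    - {"grip":1,"tx":0,"ty":0,"tz":-0.024,"turn":-0.11}

```text
clock: 17.7
position: [0.5618, -0.1905, 0.1561]
ee_rot: [2.482, 1.926, -0.0]
force: [-1.8, 1.1, 7.3]
width: 0.382
```

```bash
python3 o.py
```

```text
17.7 [ 0.5618 -0.1905  0.1561] jaw deg -14.36 F [-1.8  1.1  7.3] T [0.13 0.64 0.  ] w 0.38205130685249766 j [-0.23  0.51  0.68  1.78 -0.38  0.98  0.35]
```

>>> drive_tool:
  increments:
    - {"grip":1,"tx":0,"ty":0,"tz":-0.002,"turn":-0.08}
    - {"grip":1,"tx":0,"ty":0,"tz":-0.002,"turn":-0.16}
    - {"grip":1,"tx":0,"ty":0,"tz":-0.002,"turn":-0.24}
    - {"grip":1,"tx":0,"ty":0,"tz":-0.002,"turn":-0.32}
    - {"grip":1,"tx":0,"ty":0,"tz":-0.002,"turn":-0.4}
    - {"grip":1,"tx":0,"ty":0,"tz":-0.002,"turn":-0.48}
    - {"grip":1,"tx":0,"ty":0,"tz":-0.002,"turn":-0.56}
    - {"grip":1,"tx":0,"ty":0,"tz":-0.002,"turn":-0.64}
    - {"grip":1,"tx":0,"ty":0,"tz":-0.002,"turn":-0.72}
    - {"grip":1,"tx":0,"ty":0,"tz":-0.002,"turn":-0.8}
    - {"grip":1,"tx":0,"ty":0,"tz":-0.002,"turn":-0.88}
    - {"grip":1,"tx":0,"ty":0,"tz":-0.002,"turn":-0.95}
    - {"grip":1,"tx":0,"ty":0,"tz":-0.002,"turn":-0.95}

```text
clock: 19.0
position: [0.5613, -0.191, 0.1555]
ee_rot: [3.1, 0.505, -0.001]
force: [-3.5, 0.2, 7.9]
width: 0.373
```

```bash
python3 o.py
```

```text
19.0 [ 0.5613 -0.191   0.1555] jaw deg -71.48 F [-3.5  0.2  7.9] T [ 0.04  1.37 -0.06] w 0.37285107884399443 j [-0.39  0.6   0.96  1.79 -0.56  1.05 -0.46]
```

>>> drive_tool:
  increments:
    - {"grip":1,"tx":0.001,"ty":0.002,"tz":0,"turn":-0.08}
    - {"grip":1,"tx":0.001,"ty":0.002,"tz":0,"turn":-0.16}
    - {"grip":1,"tx":0.001,"ty":0.002,"tz":0,"turn":-0.24}
    - {"grip":1,"tx":0.001,"ty":0.002,"tz":0,"turn":-0.32}
    - {"grip":1,"tx":0.001,"ty":0.002,"tz":0,"turn":-0.4}
    - {"grip":1,"tx":0.001,"ty":0.002,"tz":0,"turn":-0.48}
    - {"grip":1,"tx":0.001,"ty":0.002,"tz":0,"turn":-0.56}
    - {"grip":1,"tx":0.001,"ty":0.002,"tz":0,"turn":-0.6}
    - {"grip":1,"tx":0.001,"ty":0.002,"tz":0,"turn":-0.6}

```text
clock: 19.9
position: [0.5609, -0.1909, 0.1556]
ee_rot: [3.104, -0.479, -0.003]
force: [-3.8, -0.9, 6.9]
width: 0.369
```

```bash
python3 o.py
```

```text
19.9 [ 0.5609 -0.1909  0.1556] jaw deg -107.55 F [-3.8 -0.9  6.9] T [-0.03  1.49  0.06] w 0.3686555818168951 j [-0.46  0.69  1.13  1.8  -0.69  1.12 -0.97]
```

>>> drive_tool:
  increments:
    - {"grip":1,"tx":0.001,"ty":0,"tz":0,"turn":-0.07}
    - {"grip":1,"tx":0.001,"ty":0,"tz":0,"turn":-0.13}
    - {"grip":1,"tx":0.001,"ty":0,"tz":0,"turn":-0.13}

```text
clock: 20.2
position: [0.5606, -0.1908, 0.1556]
ee_rot: [3.064, -0.692, -0.006]
force: [-4.0, 1.8, 7.3]
width: 0.367
```

```bash
python3 o.py
```

```text
20.2 [ 0.5606 -0.1908  0.1556] jaw deg -115.44 F [-4.   1.8  7.3] T [0.57 1.44 0.01] w 0.36708275716695804 j [-0.47  0.71  1.17  1.8  -0.72  1.14 -1.08]
```

>>> drive_tool:
  increments:
    - {"grip":1,"tx":0.001,"ty":0,"tz":0,"turn":-0.06}
    - {"grip":1,"tx":0.001,"ty":0,"tz":0,"turn":-0.1}
    - {"grip":1,"tx":0.001,"ty":0,"tz":0,"turn":-0.1}

```text
clock: 20.5
position: [0.5603, -0.1908, 0.1557]
ee_rot: [3.024, -0.852, -0.008]
force: [-3.4, 0.4, 7.5]
width: 0.368
```

```bash
python3 o.py
```

```text
20.5 [ 0.5603 -0.1908  0.1557] jaw deg -121.46 F [-3.4  0.4  7.5] T [0.49 1.34 0.22] w 0.36800623031855717 j [-0.48  0.72  1.19  1.8  -0.74  1.16 -1.17]
```

Tz rose to 0.22 N m, so the stop is reached. I ease off, let it spring up and lift.

>>> drive_tool:
  increments:
    - {"grip":1,"tx":0,"ty":0,"tz":0,"turn":0.08}
    - {"grip":1,"tx":0,"ty":0,"tz":0.01,"turn":0.1}
    - {"grip":1,"tx":0,"ty":0,"tz":0.02,"turn":0.1}
    - {"grip":1,"tx":0,"ty":0,"tz":0.04,"turn":0.1}
    - {"grip":1,"tx":0,"ty":0,"tz":0.08,"turn":0.1}
    - {"grip":1,"tx":0,"ty":0,"tz":0.18,"turn":0.1}
    - {"grip":1,"tx":0,"ty":0,"tz":0.28,"turn":0.2}
    - {"grip":1,"tx":0,"ty":0,"tz":0.34,"turn":0.3}
    - {"grip":1,"tx":0,"ty":0.1,"tz":0.34,"turn":0.4}
    - {"grip":1,"tx":0,"ty":0.22,"tz":0.34,"turn":0.5}
    - {"grip":1,"tx":-0.02,"ty":0.34,"tz":0.34,"turn":0.6}
    - {"grip":1,"tx":-0.04,"ty":0.46,"tz":0.34,"turn":0.7}
    - {"grip":1,"tx":-0.06,"ty":0.58,"tz":0.34,"turn":0.8}
    - {"grip":1,"tx":-0.08,"ty":0.7,"tz":0.34,"turn":0.9}
    - {"grip":1,"tx":-0.1,"ty":0.82,"tz":0.34,"turn":1}
    - {"grip":1,"tx":-0.11,"ty":0.94,"tz":0.34,"turn":1}
    - {"grip":1,"tx":-0.11,"ty":1,"tz":0.34,"turn":1}
    - {"grip":1,"tx":-0.11,"ty":1,"tz":0.34,"turn":1}

```text
clock: 22.3
position: [0.5157, 0.2143, 0.2919]
ee_rot: [3.04, 0.784, -0.007]
force: [0.8, -0.6, -2.9]
width: 0.366
```

```bash
python3 o.py; python3 - <<'E'
from h import *
a=np.mean([get_image('top').astype(float) for _ in range(6)],0)[:,:,::-1].clip(0,255).astype(np.uint8)
b=np.mean([get_image('scene').astype(float) for _ in range(6)],0)[:,:,::-1].clip(0,255).astype(np.uint8)
p=observe()['position']; u,v=proj('scene',p+[0,0,-.06]).round().astype(int); print(u,v,[proj('scene',p+[0,0,d]).round(1).tolist() for d in (-.1112,0)])
r=lambda im,x0,y0,w,h:cv2.resize(im[y0:y0+h,x0:x0+w],(400,300),interpolation=cv2.INTER_CUBIC)
cv2.imwrite('pics/c7.png',np.vstack([np.hstack([r(a,372,227,36,27),r(b,208,272,40,30)]),np.hstack([r(a,300,195,120,90),r(b,u-60,v-35,120,90)])]))
E
```

```text
22.3 [0.5157 0.2143 0.2919] jaw deg -61.07 F [ 0.8 -0.6 -2.9] T [-0.11  0.11  0.02] w 0.3660307635673208 j [-1.26  0.43  1.13  1.69 -0.4   1.28 -1.11]
372 187 [[370.2, 204.4], [373.3, 165.6]]
```

View pics/c7.png

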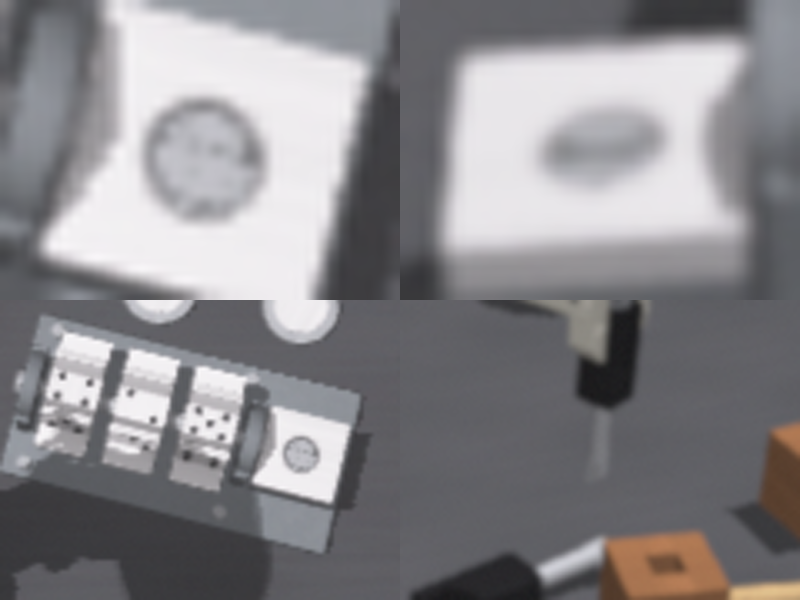

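The slot now runs along the row, so the screw is turned. The drums still read 4, 2, 5, and the stand's hole is at scene pixel (391.5, 230.7).

```bash
python3 - <<'E'
from h import *
print(back('scene',390.2,230.2,.08), back('scene',391.5,230.7,.08), proj('scene',[.5139,.2762,.08]))
im=get_image('top').astype(int)
E
```

```text
[0.51237923 0.27998064 0.08      ] [0.51581798 0.28219918 0.08      ] [389.23984773 230.761233  ]
```

>>> drive_tool:
  increments:
    - {"grip":1,"tx":0,"ty":0,"tz":0,"turn":0.14}
    - {"grip":1,"tx":0,"ty":0.02,"tz":0,"turn":0.28}
    - {"grip":1,"tx":0,"ty":0.05,"tz":0,"turn":0.42}
    - {"grip":1,"tx":0,"ty":0.08,"tz":0,"turn":0.56}
    - {"grip":1,"tx":0,"ty":0.11,"tz":0,"turn":0.7}
    - {"grip":1,"tx":0,"ty":0.14,"tz":0,"turn":0.84}
    - {"grip":1,"tx":0,"ty":0.158,"tz":0,"turn":1}
    - {"grip":1,"tx":0,"ty":0.158,"tz":0,"turn":1}
    - {"grip":1,"tx":0,"ty":0.158,"tz":0,"turn":1}

```text
clock: 23.85
position: [0.5165, 0.2717, 0.2917]
ee_rot: [2.251, 2.185, -0.004]
force: [-0.0, -1.4, -2.1]
width: 0.367
```

```bash
python3 o.py
```

```text
23.85 [0.5165 0.2717 0.2917] jaw deg -1.69 F [-0.  -1.4 -2.1] T [-0.11  0.03 -0.  ] w 0.36696702179655416 j [-1.16  0.39  0.83  1.62 -0.29  1.26 -0.31]
```

>>> drive_tool:
  increments:
    - {"grip":1,"tx":-0.006,"ty":0.018,"tz":0,"turn":0.14}
    - {"grip":1,"tx":-0.006,"ty":0.018,"tz":-0.05,"turn":0.28}
    - {"grip":1,"tx":-0.006,"ty":0.018,"tz":-0.1,"turn":0.42}
    - {"grip":1,"tx":-0.006,"ty":0.018,"tz":-0.15,"turn":0.465}
    - {"grip":1,"tx":-0.006,"ty":0.018,"tz":-0.2,"turn":0.465}
    - {"grip":1,"tx":-0.006,"ty":0.018,"tz":-0.22,"turn":0.465}
    - {"grip":1,"tx":-0.006,"ty":0.018,"tz":-0.24,"turn":0.465}
    - {"grip":1,"tx":-0.006,"ty":0.018,"tz":-0.26,"turn":0.465}
    - {"grip":1,"tx":-0.006,"ty":0.018,"tz":-0.28,"turn":0.465}
    - {"grip":1,"tx":-0.006,"ty":0.018,"tz":-0.28,"turn":0.465}

```text
clock: 24.85
position: [0.5137, 0.2787, 0.1789]
ee_rot: [1.658, 2.663, -0.004]
force: [-0.5, 0.2, -3.3]
width: 0.372
```

```bash
python3 o.py
```

```text
24.85 [0.5137 0.2787 0.1789] jaw deg 26.19 F [-0.5  0.2 -3.3] T [-0.06  0.02  0.  ] w 0.37177314771130965 j [-1.05  0.46  0.65  1.77 -0.32  1.01  0.18]
```

>>> drive_tool:
  increments:
    - {"grip":1,"tx":0,"ty":0,"tz":-0.03,"turn":0}
    - {"grip":1,"tx":0,"ty":0,"tz":-0.06,"turn":0}
    - {"grip":1,"tx":0,"ty":0,"tz":-0.09,"turn":0}
    - {"grip":1,"tx":0,"ty":0,"tz":-0.115,"turn":0}
    - {"grip":1,"tx":0,"ty":0,"tz":-0.13,"turn":0}
    - {"grip":1,"tx":0,"ty":0,"tz":-0.138,"turn":0}
    - {"grip":1,"tx":0,"ty":0,"tz":-0.138,"turn":0}

```text
clock: 25.55
position: [0.5136, 0.2786, 0.1233]
ee_rot: [1.658, 2.663, -0.005]
force: [0.4, -0.9, -2.5]
width: 0.371
```

```bash
python3 o.py
```

```text
25.55 [0.5136 0.2786 0.1233] jaw deg 26.18 F [ 0.4 -0.9 -2.5] T [-0.08  0.03  0.03] w 0.3706363766535562 j [-1.02  0.53  0.61  1.83 -0.37  0.9   0.23]
```

Still hanging freely, so I lower 2.5 mm more in small steps, then check.

>>> drive_tool:
  increments:
    - {"grip":1,"tx":0,"ty":0,"tz":-0.003,"turn":0}
    - {"grip":1,"tx":0,"ty":0,"tz":-0.006,"turn":0}
    - {"grip":1,"tx":0,"ty":0,"tz":-0.006,"turn":0}

```text
clock: 25.85
position: [0.514, 0.2787, 0.1216]
ee_rot: [1.658, 2.663, -0.003]
force: [-1.0, -0.5, 1.9]
width: 0.368
```

```bash
python3 o.py
```

```text
25.85 [0.514  0.2787 0.1216] jaw deg 26.18 F [-1.  -0.5  1.9] T [-0.25  0.2   0.03] w 0.367914296375973 j [-1.01  0.53  0.61  1.83 -0.37  0.9   0.23]
```

The handle rests on the stand. I open and retreat upward.

>>> drive_tool:
  increments:
    - {"grip":-1,"tx":0,"ty":0,"tz":0,"turn":0}
    - {"grip":-1,"tx":0,"ty":0,"tz":0,"turn":0}
    - {"grip":-1,"tx":0,"ty":0,"tz":0,"turn":0}
    - {"grip":-1,"tx":0,"ty":0,"tz":0,"turn":0}
    - {"grip":-1,"tx":0,"ty":0,"tz":0,"turn":0}
    - {"grip":-1,"tx":0,"ty":0,"tz":0,"turn":0}
    - {"grip":-1,"tx":0,"ty":0,"tz":0,"turn":0}
    - {"grip":-1,"tx":0,"ty":0,"tz":0,"turn":0}
    - {"grip":-1,"tx":0,"ty":0,"tz":0.06,"turn":0}
    - {"grip":-1,"tx":0,"ty":0,"tz":0.14,"turn":0}
    - {"grip":-1,"tx":0,"ty":0,"tz":0.25,"turn":0}
    - {"grip":-1,"tx":0,"ty":0,"tz":0.37,"turn":0}
    - {"grip":-1,"tx":-0.1,"ty":0.1,"tz":0.45,"turn":0}
    - {"grip":-1,"tx":-0.2,"ty":0.2,"tz":0.45,"turn":0}
    - {"grip":-1,"tx":-0.3,"ty":0.3,"tz":0.45,"turn":0}
    - {"grip":-1,"tx":-0.4,"ty":0.4,"tz":0.45,"turn":0}
    - {"grip":-1,"tx":-0.4,"ty":0.4,"tz":0.45,"turn":0}
    - {"grip":-1,"tx":-0.4,"ty":0.4,"tz":0.45,"turn":0}
    - {"grip":-1,"tx":-0.4,"ty":0.4,"tz":0.45,"turn":0}

```text
clock: 27.75
position: [0.3535, 0.439, 0.3014]
ee_rot: [1.655, 2.664, -0.004]
force: [1.0, -0.8, 0.6]
width: 1.003
```

```bash
python3 o.py; python3 - <<'E'
from h import *
a=get_image('top')[:,:,::-1]; b=get_image('scene')[:,:,::-1]
r=lambda im,x0,y0,w,h:cv2.resize(im[y0:y0+h,x0:x0+w],(400,300),interpolation=cv2.INTER_CUBIC)
cv2.imwrite('pics/c8.png',np.vstack([np.hstack([r(a,300,195,120,90),r(b,205,245,140,105)]),np.hstack([r(a,100,130,400,300),r(b,340,150,120,90)])]))
E
```

```text
27.75 [0.3535 0.439  0.3014] jaw deg 26.29 F [ 1.  -0.8  0.6] T [-0.1  -0.05  0.04] w 1.0026494162665909 j [-1.48  0.31  0.65  1.65 -0.19  1.25 -0.33]
```

View pics/c8.png

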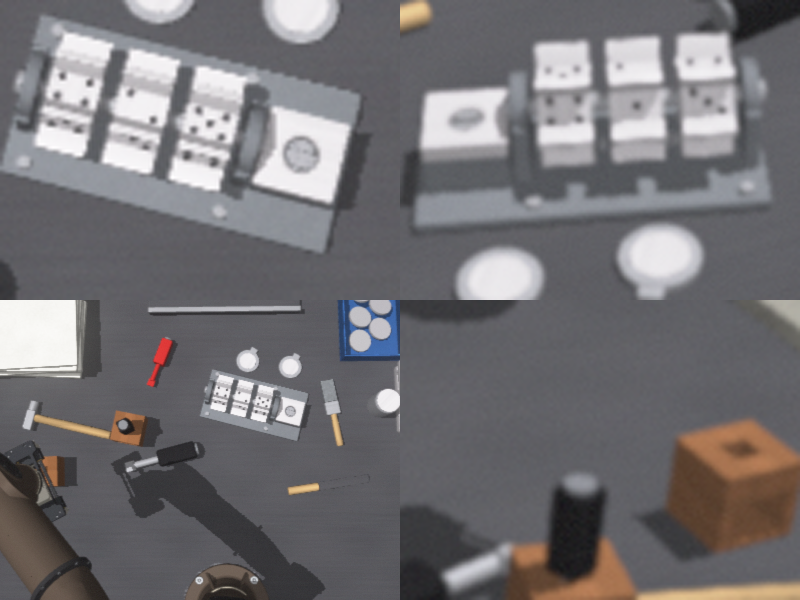

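The final picture shows 4, 2, 5 on top, the slot along the row, and the driver upright in its stand. The listed objects are where they were and the gripper is clear, so I hand in.

```bash
python3 -c "from cell import *; print(sign_off())"
```

```text
the job is handed in; nothing more can be done
None
```

The drums show 4, 2 and 5 on top from left to right, the head is locked, and the screwdriver is back upright in its stand. I handed the job in at about 28 s.

- **Drums:** I rolled the left drum two faces toward the robot, the middle one face away and the right two faces away. The last picture shows 4, 2 and 5.
- **Lock:** The blade rode on the ridges at first and dropped into the slot when I turned it to about -14°. I pressed with about 10 N, roughly 6 mm down, and turned clockwise until the resisting torque rose to about 0.22 N m at the stop. Later pictures show the slot lying along the row. That it sprang back up I only take from lifting the blade clear; I did not measure it.
- **Screwdriver:** It went back into the stand with the handle resting on top, and I released it and moved the gripper clear.
- **Other things:** The red driver and the larger black driver, both unlisted and standing free on their blades, toppled early in the run. The red one was nowhere near the arm's path, so I think they fell on their own, but I did not see it happen. I left them lying, and the listed leave-alone things look unmoved in the last pictures. The file's blade and the wax can showed only partly.

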